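Put a shopper's pile of bamboo boxes back on display

ROBOT

A 6-joint arm with a two-finger parallel gripper is mounted at the origin on the work surface. World frame = base frame: x ahead of the robot, y to its left, z up, the work surface at z = 0. Lengths are in m, angles in degrees, forces in N, time in s.
With the tool pointing down it reaches from about 0.3 to 0.75 m from the base axis. Payload 8.5 kg.
Tool frame: the origin (TCP) lies midway between the tips of the shut fingers; the grasp point (between the pads) lies 19 mm behind it (env.tcp_to_grasp is the z of the grasp point in the tool frame, in m); z points along the fingers, y is the line along which they close (so a half turn about z gives the same grasp; the last joint's range is limited). The gripper opens to 85 mm and grips with 20 to 120 N. Pads are 22 mm wide; open, the fingers measure 114 mm over their backs; the gripper's body (76 mm by 85 mm) begins 54 mm behind the grasp point. The pads swing forward as they close: fully open they stand 13 mm farther back than shut.
Start: joints at [-83.096, 21.807, 74.336, -0, 83.858, -12.336], TCP at [0.181, -0.519, 0.231] pointing down, gripper open.
Joint ranges: [-178.18, 178.18], [-50.72, 133.34], [12.68, 142.11], [-81.47, 261.47], [9.98, 163.14], [-165.26, 165.26]. Speed limits (degrees/s): [136.94, 136.94, 180, 180, 180, 180].

INTERFACE

Orientations are given as a 3x3 rotation matrix whose columns are the frame's x, y, z axes.
In Python, from rig import env, imaging, job, models gives the robot as it stands. The module is installed in compiled form; this text tells all that it offers.
- The arm moves only by the tool jog_arm, never from a script. Its argument "plan" is text: rows parted by semicolons, each of 7 numbers parted by spaces: the turn, a rotation vector about the tool's x, y, z in degrees, then the shift along the tool's x, y, z in cm, then the closure in counts, from 0 (fully open) to 255 (shut). In form: rx ry rz x y z claw; .... A call has 1 to 10 rows; each row shifts and turns the commanded pose from where the row before left it, along the tool's axes as they then stand; what a row does not reach is not made up. A row lasts 1/12 s, in which the tool goes at most 41.7 mm and 7.16 degrees, less where a joint would pass 70% of its speed; a pose out of reach is approached as far as the arm can. A call with a gripper value outside its range is refused whole. The fingers move at their own pace and stop on an object; "grip_force" is the grip in N (left out, the last holds). Time passes only in rows, so rows that do not move let the fingers close. It gives the time, the measured TCP pose, the force, the opening and the grip force at its end, in the units of the state.
- env.observe(): the state, without advancing time (a new reading comes with each control period).
- imaging.get_image(name): name is "scene" or "top" or "wrist"; returns a dict with "pixels" (480x640x3 uint8, red, green, blue), "depth" (480x640 float32, m along the optical axis (not along the pixel's ray), 0 where there is no reading), "fov_y" (degrees; the focal length in pixels is half the picture's height over the tangent of half this angle, whatever the lens; pixels are square), "cx", "cy" (the principal point, pixels), "world_from_camera" (4x4, takes a point from camera to world coordinates). Camera axes: x right, y down, z forward; pixel columns grow to the right and rows downward; lengths in m; the calibration is good to about 2 mm. A picture is of the moment at which its call begins.
- job.close_job(): hands the job in; it is judged then, once.
Trained networks look in the newest picture that a camera, given by its name, has taken for a name from the list of things; names that differ only in an ending like _2 or _b are one class to them, and where a whole thing is asked for, a point or a joint stands for the part that bears it (a point fixed in the world has none). Each returns a list of dicts, best first, with "confidence" (0 to 1); they miss things now and then, are a little off and sometimes report something else, mostly with a low value. They report only what shows in the picture. A call takes as long as a camera call.
- models.outline_of(camera, query): "region" (480x640 bool, what is visible of it) and "bbox" ([centre column, centre row, width, height] in pixels, round what is visible of it).
- models.tip_of(camera, query): "at" ([column, row] in pixels: a listed point, or the origin of a listed thing).
The state is a dict: "time_s": time; "q": joint angles; "qvel": joint speeds; "joint_efforts": joint torques, N m; "position": TCP position; "tool_rot": TCP orientation; "ft_force": force on the tool from outside, world axes, zero at the start; "wrist_torque": the same for the moment, N m; "grip_width": finger opening in m; "gripper_force": force on a finger pad.
Only numpy, scipy, OpenCV 4.12 (cv2) and the standard library are available. Lean on these libraries where they do the work, as an engineer would, in place of code of your own. Each camera call takes 0.05 s, during which the arm holds its last target. There are 200 camera calls.

TASK

A shopper has left four lidded boxes in one pile on our craft-shop counter: an oblong, a square, a wide round and a slim round one. Take the pile apart and put each box back on display, upright and centred on top of the single box of its own shape and size, with the sides of the oblong and the square one in line with the box beneath. Do not knock anything over, and leave the four display boxes, the grey jar and the little basket where they stand.

Things in the scene. Friction and masses are not known exactly. Their poses are not given: they have to be found in the camera images.
- pile_oblong_c (a point): The oblong woven box, lid 106 x 68 mm (long side along its x axis, short side along y), 54 mm high, fourth from the top: at the bottom of the pile, on the counter. A rigid closed box with upright sides and a flat lid, its lid fixed on; under 200 g. This point is its centre, 27 mm above its underside; z up.
- pile_square_c (a point): The square slat-lidded box, 62 x 62 mm (sides along its x and y axes), 52 mm high, third from the top: on the oblong box. A rigid closed box with upright sides and a flat lid, its lid fixed on; under 200 g. This point is its centre, 26 mm above its underside; z up.
- pile_round_c (a point): The wide round coiled-rattan box, 56 mm in diameter, 54 mm high, second from the top: on the square box. A rigid closed box with upright sides and a flat lid, its lid fixed on; under 200 g. This point is its centre, 27 mm above its underside; z up.
- pile_slim_c (a point): The slim round bamboo-culm canister with a slip-on lid, 38 mm in diameter, 50 mm high, at the top of the pile, on the wide round box. A rigid closed box with upright sides and a flat lid, its lid fixed on; under 200 g. This point is its centre, 25 mm above its underside; z up.
- stock_oblong_c (a point): The oblong woven box, lid 106 x 68 mm (long side along its x axis, short side along y), 54 mm high, that stands alone on the counter: the same kind as the one in the pile and the place for it. Loose, under 200 g, flat lid. This point is its centre, 27 mm above the counter and 27 mm below its lid top; z up.
- stock_square_c (a point): The square slat-lidded box, 62 x 62 mm (sides along its x and y axes), 52 mm high, that stands alone on the counter: the same kind as the one in the pile and the place for it. Loose, under 200 g, flat lid. This point is its centre, 26 mm above the counter and 26 mm below its lid top; z up.
- stock_round_c (a point): The wide round coiled-rattan box, 56 mm in diameter, 54 mm high, that stands alone on the counter: the same kind as the one in the pile and the place for it. Loose, under 200 g, flat lid. This point is its centre, 27 mm above the counter and 27 mm below its lid top; z up.
- stock_slim_c (a point): The slim round bamboo-culm canister with a slip-on lid, 38 mm in diameter, 50 mm high, that stands alone on the counter: the same kind as the one in the pile and the place for it. Loose, under 200 g, flat lid. This point is its centre, 25 mm above the counter and 25 mm below its lid top; z up.
- jar_c (a point): Bystander: ash-grey ribbed stoneware jar, 68 mm in diameter, 74 mm high, loose on the counter. This point is its centre, 37 mm up.
- basket_c (a point): Bystander: small round woven basket, 72 mm in diameter at its 48 mm high rim, with a hoop handle across it that rises to 95 mm, loose on the counter. This point is on its axis, 25 mm up.

How it is judged (in metres and radians):
At the end, for the whole second after the job is handed in: Each of the four pile boxes rests released and at rest on the display box of its own kind: centres within 12 mm horizontally, lid to underside within 5 mm in height, upright within 0.1 rad; the sides of the oblong and square boxes are within 0.25 rad of those beneath (either way round) (horizontal distance between pile_oblong_c and stock_oblong_c below 0.012 m and z of pile_oblong_c in the frame of stock_oblong_c between 0.049 and 0.059 m and angle between each of pile_oblong_c, pile_square_c, pile_round_c, pile_slim_c's own z axis and vertical below 0.1 rad and linear speed of each of pile_oblong, pile_square, pile_round, pile_slim below 0.02 m/s and horizontal distance between pile_square_c and stock_square_c below 0.012 m and z of pile_square_c in the frame of stock_square_c between 0.047 and 0.057 m and horizontal distance between pile_round_c and stock_round_c below 0.012 m and z of pile_round_c in the frame of stock_round_c between 0.049 and 0.059 m and horizontal distance between pile_slim_c and stock_slim_c below 0.012 m and z of pile_slim_c in the frame of stock_slim_c between 0.045 and 0.055 m and angle between the x axis of pile_oblong_c and the x axis of stock_oblong_c, either way round below 0.25 rad and (angle between the x axis of pile_square_c and the x axis of stock_square_c, either way round below 0.25 rad or angle between the x axis of pile_square_c and the y axis of stock_square_c, either way round below 0.25 rad)); the robot touches nothing.
It fails at once if a display box is shifted more than 30 mm (distance of any of stock_oblong_c, stock_square_c, stock_round_c, stock_slim_c from where it was at the start of the episode above 0.03 m).
It fails at once if the jar or the basket is shifted more than 30 mm (distance of any of jar_c, basket_c from where it was at the start of the episode above 0.03 m).
It fails at once if a box, the jar or the basket is knocked over (tilted more than 1 rad) (angle between any of pile_oblong_c, pile_square_c, pile_round_c, pile_slim_c, stock_oblong_c, stock_square_c, stock_round_c, stock_slim_c, jar_c, basket_c's own z axis and vertical above 1 rad).
It also fails if it takes over 128 s, if anything falls off the work surface, if the arm or the gripper's body presses on something with over 40 N, if the wrist force passes 120 N, or if a joint passes its speed limit or range.

## Working session

There is one attempt and no reset: what is moved stays moved. The work goes in short steps, Python scripts to look and compute and a tool call to move; the robot and the scene stay as the last step left them, time stands still between calls to the robot, and variables do not carry over. Pictures are saved under pics/ and viewed, at most 14 in all, crops included, and the job is handed in when it is done.

Besides the shell and the picture viewer there is one more tool, called after ">>>" by a JSON object that holds its "op" and its "data". jog_arm: Moves the arm, as the interface text tells. Its arguments: {"type":"object","properties":{"plan":{"type":"string"},"grip_force":{"type":"number"}},"required":["plan"]}

```bash
mkdir -p pics; cat > h.py <<'E'
import numpy as np, cv2
from rig import env, imaging, job, models
def cam(n,save=None):
    im=imaging.get_image(n)
    if save: cv2.imwrite(f'pics/{save}.png',im['pixels'][:,:,::-1])
    return im
def cloud(im):
    f=240/np.tan(np.radians(im['fov_y'])/2); d=im['depth']
    v,u=np.mgrid[:480,:640]
    P=np.stack([(u-im['cx'])/f*d,(v-im['cy'])/f*d,d],-1)
    T=im['world_from_camera']; return P@T[:3,:3].T+T[:3,3]
def top(im,reg,P=None,band=.005,zmax=None):
    """lid points -> centre (min-area rect), size, angle, z"""
    P=cloud(im) if P is None else P
    p=P[reg&(im['depth']>0)]
    if zmax: p=p[p[:,2]<zmax]
    z=np.percentile(p[:,2],95); q=p[abs(p[:,2]-z)<band]
    r=cv2.minAreaRect((q[:,:2]*1000).astype(np.float32)); 
    c=cv2.minEnclosingCircle((q[:,:2]*1000).astype(np.float32))
    return dict(n=len(q),z=round(float(np.median(q[:,2])),4),rect=np.round(r[0],1),size=np.round(r[1],1),ang=round(r[2],1),circ=np.round(c[0],1),rad=round(c[1],1))
E
python3 - <<'E'
from h import *
s=env.observe();print(s['time_s'],s['position'],s['tool_rot'],env.tcp_to_grasp)
names=['pile_slim_c','pile_round_c','pile_square_c','pile_oblong_c','stock_oblong_c','stock_square_c','stock_round_c','stock_slim_c','jar_c','basket_c']
for c in ['top','scene']:
    im=cam(c,c+'0');P=cloud(im);print(c,im['world_from_camera'].round(3).tolist())
    for n in names:
        for o in models.outline_of(c,n)[:2]:
            if o['confidence']>.3: print(n,round(o['confidence'],2),np.round(o['bbox']),top(im,o['region'],P))
E
```

```text
0.0 [ 0.18119692 -0.51898772  0.23071895] [[ 9.44157256e-01  3.29495129e-01 -1.86869892e-04]
 [ 3.29495042e-01 -9.44156179e-01  1.45830548e-03]
 [ 3.04070190e-04 -1.43844240e-03 -9.99998919e-01]] -0.0187
top [[-0.011, -0.986, 0.165, 0.332], [-0.999, 0.005, -0.032, 0.012], [0.031, -0.165, -0.986, 1.365], [0.0, 0.0, 0.0, 1.0]]
pile_slim_c 0.64 [400. 188.  18.  17.] {'n': 181, 'z': 0.2099, 'rect': array([ 633.1, -190.9]), 'size': array([35. , 33.5]), 'ang': 89.8, 'circ': array([ 631.8, -191.2]), 'rad': 18.6}
pile_round_c 0.89 [397. 192.  34.  32.] {'n': 40, 'z': 0.1609, 'rect': array([ 627.8, -184.6]), 'size': array([47.2, 31. ]), 'ang': 49.7, 'circ': array([ 633.5, -189.4]), 'rad': 24.0}
pile_square_c 0.58 [392. 203.  42.  31.] {'n': 144, 'z': 0.1051, 'rect': array([ 634.3, -187.1]), 'size': array([62.5, 59.6]), 'ang': 30.4, 'circ': array([ 633.8, -187.2]), 'rad': 41.4}
pile_oblong_c 0.83 [391. 201.  50.  55.] {'n': 227, 'z': 0.0542, 'rect': array([ 637.4, -190.1]), 'size': array([105.3,  67.3]), 'ang': 34.6, 'circ': array([ 636.8, -188.4]), 'rad': 60.1}
pile_oblong_c 0.44 [400. 187.  
[... 3589 characters left out ...]
d_c 0.65 [497. 308.  26.  27.] {'n': 222, 'z': 0.0493, 'rect': array([455.5, 356.5]), 'size': array([36. , 35.9]), 'ang': 45.7, 'circ': array([456.3, 356.9]), 'rad': 19.3}
stock_slim_c 0.88 [497. 308.  24.  28.] {'n': 222, 'z': 0.0493, 'rect': array([455.5, 356.5]), 'size': array([36. , 35.9]), 'ang': 45.7, 'circ': array([456.3, 356.9]), 'rad': 19.3}
jar_c 0.58 [281. 330.  39.  46.] {'n': 675, 'z': 0.074, 'rect': array([701.8,  -1.5]), 'size': array([62. , 63.9]), 'ang': 8.5, 'circ': array([702. ,  -1.1]), 'rad': 33.1}
basket_c 0.95 [432. 253.  38.  36.] {'n': 28, 'z': 0.0838, 'rect': array([390.8, 186.5]), 'size': array([ 7.9, 50.6]), 'ang': 39.5, 'circ': array([392.5, 187.8]), 'rad': 25.3}
```

```bash
cat >> h.py <<'E'
def go(x,y,z,th=None):
    """delta to world target: turn about tool z (deg), then shift (cm) in tool axes after the turn"""
    s=env.observe();R=np.array(s['tool_rot']);p=np.array(s['position'])
    t=np.degrees(np.arctan2(R[1,0],R[0,0]))
    if th is None: th=t
    a=np.radians(-(th-t)); Rz=np.array([[np.cos(a),-np.sin(a),0],[np.sin(a),np.cos(a),0],[0,0,1]])
    d=np.array([x,y,z])-p
    print('t',round(s['time_s'],2),'p',p.round(4),'th',round(t,1),'w',round(s['grip_width'],4),'F',np.round(s['ft_force'],1),'tilt',np.round(R[2,:2],4),'| turn z',round(t-th,2),'shift',((R@Rz).T@d*100).round(2), 'before-turn',(R.T@d*100).round(2))
E
python3 -c "
from h import *
go(.636,-.19,.27,30)"
```

```text
t 1.1 p [ 0.1812 -0.5193  0.2313] th 19.2 w 0.0854 F [ 0.6  0.2 -0.1] tilt [ 0. -0.] | turn z -10.76 shift [55.85 -5.78 -3.87] before-turn [ 53.79 -16.1   -3.87]
```

View pics/top0.png

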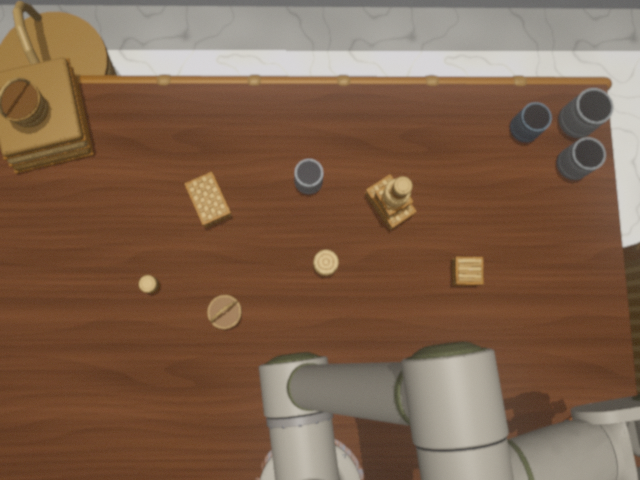

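>>> {"op": "jog_arm", "data": {"plan": "0 0 -5.4 0 0 -1.95 0;0 0 -5.4 0 0 -1.95 0;0 0 0 3.7 -0.38 0 0;0 0 0 3.7 -0.38 0 0;0 0 0 3.7 -0.38 0 0;0 0 0 3.7 -0.38 0 0;0 0 0 3.7 -0.38 0 0;0 0 0 3.7 -0.38 0 0;0 0 0 3.7 -0.38 0 0;0 0 0 3.7 -0.38 0 0", "grip_force": 30}}

```text
time_s: 1.93
position: [0.4235, -0.3434, 0.2705]
tool_rot: [[0.866, 0.501, 0.0], [0.501, -0.866, -0.0], [-0.0, 0.0, -1.0]]
ft_force: [0.4, -0.8, -0.1]
grip_width: 0.0856
gripper_force: 0.0
```

>>> {"op": "jog_arm", "data": {"plan": "0 0 0 3.7 -0.38 0 0;0 0 0 3.7 -0.38 0 0;0 0 0 3.7 -0.38 0 0;0 0 0 3.7 -0.38 0 0;0 0 0 3.7 -0.38 0 0;0 0 0 3.7 -0.38 0 0;0 0 0 2 0 0 0;0 0 0 0 0 0 0"}}

```text
time_s: 2.6
position: [0.6229, -0.201, 0.2693]
tool_rot: [[0.864, 0.504, -0.0], [0.504, -0.864, 0.001], [0.0, -0.001, -1.0]]
ft_force: [1.6, 0.5, 0.5]
grip_width: 0.0855
gripper_force: 0.0
```

```bash
python3 -c "
from h import *
im=cam('wrist','w1');P=cloud(im)
for n in ['pile_slim_c','pile_round_c','pile_square_c','pile_oblong_c']:
  for o in models.outline_of('wrist',n)[:1]: print(n,round(o['confidence'],2),o['bbox'],top(im,o['region'],P))
go(.635,-.190,.17,30)"
```

```text
pile_slim_c 0.87 [319.5, 234.0, 60.4, 69.4] {'n': 2969, 'z': 0.2092, 'rect': array([ 634.7, -189.8]), 'size': array([36.8, 37.1]), 'ang': 38.1, 'circ': array([ 634.4, -190. ]), 'rad': 19.0}
pile_round_c 0.9 [318.0, 204.9, 75.8, 55.5] {'n': 1703, 'z': 0.1573, 'rect': array([ 643.7, -182.9]), 'size': array([38.2, 54.5]), 'ang': 28.8, 'circ': array([ 636.5, -187.2]), 'rad': 27.6}
pile_square_c 0.66 [323.2, 204.3, 71.5, 76.3] {'n': 1061, 'z': 0.1038, 'rect': array([ 636.9, -187.8]), 'size': array([61.1, 61.7]), 'ang': 28.5, 'circ': array([ 636.9, -188.2]), 'rad': 42.6}
pile_oblong_c 0.96 [322.5, 189.8, 71.3, 103.7] {'n': 1881, 'z': 0.0522, 'rect': array([ 640.4, -188.7]), 'size': array([104.4,  67.9]), 'ang': 33.4, 'circ': array([ 640.5, -188.9]), 'rad': 61.1}
t 2.85 p [ 0.6196 -0.2047  0.2706] th 30.0 w 0.0854 F [ 0.5  0.2 -0.8] tilt [-0.0002  0.0002] | turn z -0.03 shift [ 2.07 -0.51 10.06] before-turn [ 2.07 -0.51 10.06]
```

>>> {"op": "jog_arm", "data": {"plan": "0 0 0 1.04 -0.25 0 0;0 0 0 1.04 -0.25 0 0;0 0 0 0 0 0 0;0 0 0 0 0 2.5 0;0 0 0 0 0 2.5 0;0 0 0 0 0 2.5 0;0 0 0 0 0 1.5 0;0 0 0 0 0 1 0;0 0 0 0 0 0 0;0 0 0 0 0 0 0"}}

```text
time_s: 3.68
position: [0.6361, -0.1892, 0.1708]
tool_rot: [[0.866, 0.501, 0.001], [0.501, -0.866, -0.0], [0.0, 0.0, -1.0]]
ft_force: [-0.3, 0.4, 0.6]
grip_width: 0.0857
gripper_force: 0.0
```

>>> {"op": "jog_arm", "data": {"plan": "0 0 0 0 0 0 60;0 0 0 0 0 0 80;0 0 0 0 0 0 120;0 0 0 0 0 0 160;0 0 0 0 0 0 255;0 0 0 0 0 0 255;0 0 0 0 0 0 255;0 0 0 0 0 0 255;0 0 0 0 0 0 255;0 0 0 0 0 0 255"}}

```text
time_s: 4.52
position: [0.6361, -0.1893, 0.1711]
tool_rot: [[0.866, 0.501, 0.001], [0.501, -0.866, -0.001], [0.001, 0.001, -1.0]]
ft_force: [0.4, -1.2, 5.0]
grip_width: 0.0372
gripper_force: 30.3
```

>>> {"op": "jog_arm", "data": {"plan": "0 0 0 0 0 -0.3 255;0 0 0 0 0 -0.7 255;0 0 0 0 0 -1.5 255;0 0 0 0 0 -2 255;0 0 0 0 0 -2 255;0 0 0 0 0 -1 255;0 0 0 0 0 0 255"}}

```text
time_s: 5.1
position: [0.6364, -0.1893, 0.2478]
tool_rot: [[0.866, 0.501, 0.004], [0.501, -0.866, -0.002], [0.002, 0.004, -1.0]]
ft_force: [-0.0, 0.3, -0.0]
grip_width: 0.0377
gripper_force: 30.1
```

```bash
python3 -c "
from h import *
im=cam('wrist','w2')
go(.454,.3565,.245,30);go(.454,.3565,.061,30)"
```

```text
t 5.15 p [ 0.636  -0.1891  0.2458] th 30.0 w 0.0375 F [ 1.1  0.  -0.7] tilt [0.0008 0.0011] | turn z 0.05 shift [ 1.152e+01 -5.635e+01  3.000e-02] before-turn [ 1.157e+01 -5.634e+01  3.000e-02]
t 5.15 p [ 0.636  -0.1891  0.2458] th 30.0 w 0.0375 F [ 1.1  0.  -0.7] tilt [0.0008 0.0011] | turn z 0.05 shift [ 11.51 -56.37  18.43] before-turn [ 11.55 -56.36  18.43]
```

View pics/w2.png

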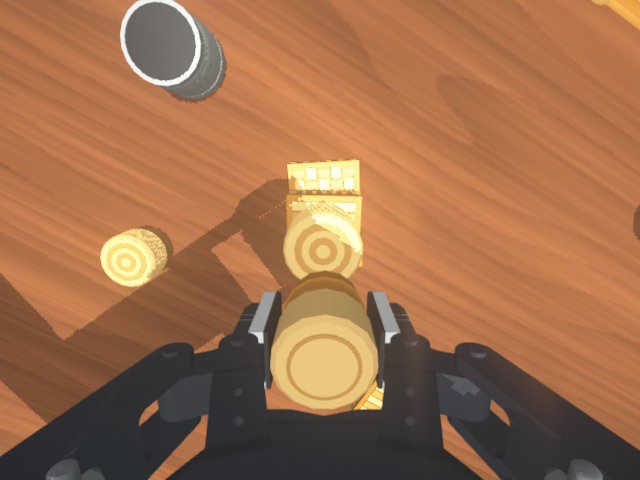

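>>> {"op": "jog_arm", "data": {"plan": "0 0 0 0.4 -1.8 0 255;0 0 0 0.7 -3.5 0 255;0 0 0 0.7 -3.5 0 255;0 0 0 0.7 -3.5 0 255;0 0 0 0.7 -3.5 0 255;0 0 0 0.7 -3.5 0 255;0 0 0 0.7 -3.5 0 255;0 0 0 0.7 -3.5 0 255;0 0 0 0.7 -3.5 0 255;0 0 0 0.7 -3.5 0 255"}}

```text
time_s: 5.98
position: [0.5257, 0.1341, 0.2438]
tool_rot: [[0.866, 0.5, -0.003], [0.5, -0.866, -0.0], [-0.002, -0.001, -1.0]]
ft_force: [1.0, 0.1, -0.5]
grip_width: 0.0375
gripper_force: 30.2
```

>>> {"op": "jog_arm", "data": {"plan": "0 0 0 0.7 -3.5 0 255;0 0 0 0.7 -3.5 0 255;0 0 0 0.7 -3.5 0 255;0 0 0 0.7 -3.5 0 255;0 0 0 0.7 -3.5 0 255;0 0 0 0.7 -3.5 0 255;0 0 0 0.4 -1.8 2 255;0 0 0 0 0 2 255;0 0 0 0 0 2 255;0 0 0 0 0 2 255"}}

```text
time_s: 6.82
position: [0.4517, 0.3532, 0.1628]
tool_rot: [[0.865, 0.502, -0.003], [0.502, -0.865, -0.001], [-0.003, -0.0, -1.0]]
ft_force: [-0.3, -0.1, -0.8]
grip_width: 0.0372
gripper_force: 30.3
```

```bash
python3 -c "
from h import *
im=cam('wrist');P=cloud(im)
for n in ['stock_slim_c','pile_slim_c']:
  for o in models.outline_of('wrist',n)[:3]: print(n,round(o['confidence'],2),np.round(o['bbox']),top(im,o['region'],P))
go(.454,.3565,.063,30)"
```

```text
stock_slim_c 0.62 [320. 232.  52.  53.] {'n': 1878, 'z': 0.0492, 'rect': array([454.7, 358.9]), 'size': array([37.4, 36.6]), 'ang': 74.0, 'circ': array([453.9, 358.9]), 'rad': 19.1}
pile_slim_c 0.92 [325. 340. 106. 137.] {'n': 8256, 'z': 0.201, 'rect': array([449.9, 353.3]), 'size': array([38.2, 37.7]), 'ang': 58.6, 'circ': array([449.8, 353.5]), 'rad': 19.7}
t 6.97 p [0.4519 0.3526 0.1635] th 30.0 w 0.0373 F [ 0.3 -0.7 -1.1] tilt [-0.0048 -0.0004] | turn z 0.04 shift [ 0.43 -0.23 10.04] before-turn [ 0.43 -0.23 10.04]
```

>>> {"op": "jog_arm", "data": {"plan": "0 0 0 0.3 -0.1 1.5 255;0 0 0 0.3 -0.1 2 255;0 0 0 0 0 2 255;0 0 0 0 0 2 255;0 0 0 0 0 1 255;0 0 0 0 0 0.7 255;0 0 0 0 0 0.4 255;0 0 0 0 0 0.3 255;0 0 0 0 0 0 255;0 0 0 0 0 0 255"}}

```text
time_s: 7.8
position: [0.4574, 0.358, 0.0671]
tool_rot: [[0.866, 0.501, 0.001], [0.501, -0.866, 0.001], [0.001, 0.0, -1.0]]
ft_force: [0.4, -0.0, -0.8]
grip_width: 0.0377
gripper_force: 30.3
```

```bash
python3 -c "
from h import *
im=cam('wrist');P=cloud(im)
for n in ['pile_slim_c']:
  for o in models.outline_of('wrist',n)[:1]: print(n,round(o['confidence'],2),np.round(o['bbox']),top(im,o['region'],P))
go(.454,.3565,.063,30)"
```

```text
pile_slim_c 0.75 [323. 338. 106. 138.] {'n': 8239, 'z': 0.1052, 'rect': array([456. , 358.3]), 'size': array([37. , 37.6]), 'ang': 39.0, 'circ': array([455.7, 357.7]), 'rad': 19.4}
t 7.9 p [0.4573 0.358  0.067 ] th 30.0 w 0.0372 F [-0.5  0.3 -1.2] tilt [0.0013 0.0001] | turn z 0.04 shift [-0.36 -0.04  0.4 ] before-turn [-0.36 -0.04  0.4 ]
```

>>> {"op": "jog_arm", "data": {"plan": "0 0 0 -0.1 0 0.2 255;0 0 0 0 0 0.15 255;0 0 0 0 0 0.1 255;0 0 0 0 0 0 255;0 0 0 0 0 0.05 255;0 0 0 0 0 0 255"}}

```text
time_s: 8.4
position: [0.4561, 0.3573, 0.0613]
tool_rot: [[0.866, 0.501, -0.0], [0.501, -0.866, -0.0], [-0.0, -0.0, -1.0]]
ft_force: [0.2, -2.1, 0.1]
grip_width: 0.0373
gripper_force: 30.3
```

```bash
python3 -c "
from h import *
go(.454,.3565,.063,30)"
```

```text
t 8.4 p [0.4561 0.3573 0.0613] th 30.0 w 0.0373 F [ 0.2 -2.1  0.1] tilt [-0.0001 -0.    ] | turn z 0.04 shift [-0.22 -0.04 -0.17] before-turn [-0.22 -0.04 -0.17]
```

>>> {"op": "jog_arm", "data": {"plan": "0 0 0 0 0 0.05 255;0 0 0 0 0 0 200;0 0 0 0 0 0 120;0 0 0 0 0 0 60;0 0 0 0 0 0 0;0 0 0 0 0 0 0;0 0 0 0 0 0 0;0 0 0 0 0 -1 0;0 0 0 0 0 -2.5 0;0 0 0 0 0 -3 0"}}

```text
time_s: 9.23
position: [0.4554, 0.3569, 0.1259]
tool_rot: [[0.866, 0.501, -0.003], [0.501, -0.866, -0.002], [-0.004, -0.0, -1.0]]
ft_force: [0.6, -0.2, 1.9]
grip_width: 0.0856
gripper_force: 0.0
```

>>> {"op": "jog_arm", "data": {"plan": "0 0 0 0 0 -4 0;0 0 0 0 0 -3.5 0;0 0 0 -0.7 3.5 0 0;0 0 0 -0.7 3.5 0 0;0 0 0 -0.7 3.5 0 0;0 0 0 -0.7 3.5 0 0;0 0 0 -0.7 3.5 0 0;0 0 0 -0.7 3.5 0 0;0 0 0 -0.7 3.5 0 0;0 0 0 -0.7 3.5 0 0"}}

```text
time_s: 10.07
position: [0.5481, 0.0852, 0.2018]
tool_rot: [[0.866, 0.501, 0.001], [0.501, -0.866, 0.0], [0.001, 0.0, -1.0]]
ft_force: [0.4, 0.3, -0.1]
grip_width: 0.0854
gripper_force: 0.0
```

>>> {"op": "jog_arm", "data": {"plan": "0 0 0 -0.7 3.5 0 0;0 0 0 -0.7 3.5 0 0;0 0 0 -0.7 3.5 0 0;0 0 0 -0.7 3.5 0 0;0 0 0 -0.7 3.5 0 0;0 0 0 -0.7 3.5 0 0;0 0 0 -0.7 3.5 0 0;0 0 0 -0.7 3.5 0 0;0 0 0 0 0 0 0;0 0 0 0 0 0 0"}}

```text
time_s: 10.9
position: [0.6395, -0.1852, 0.2008]
tool_rot: [[0.867, 0.498, -0.0], [0.498, -0.867, 0.0], [-0.0, -0.0, -1.0]]
ft_force: [-0.1, 0.5, -0.2]
grip_width: 0.0855
gripper_force: 0.0
```

```bash
python3 -c "
from h import *
im=cam('top');P=cloud(im)
for n in ['pile_slim_c','stock_slim_c']:
  for o in models.outline_of('top',n)[:2]: print(n,round(o['confidence'],2),np.round(o['bbox']),top(im,o['region'],P))
im=cam('wrist');P=cloud(im)
for n in ['pile_round_c','pile_square_c','pile_oblong_c']:
  for o in models.outline_of('wrist',n)[:1]: print(n,round(o['confidence'],2),o['bbox'],top(im,o['region'],P))
go(.6365,-.1875,.117,30)"
```

```text
stock_slim_c 0.55 [155. 288.   9.   9.] {'n': 11, 'z': 0.0431, 'rect': array([443.1, 343.2]), 'size': array([ 3.4, 21.7]), 'ang': 54.0, 'circ': array([444.1, 344.6]), 'rad': 10.9}
pile_round_c 0.9 [330.0, 275.5, 96.2, 101.2] {'n': 6721, 'z': 0.1577, 'rect': array([ 636.4, -187.4]), 'size': array([55.1, 54. ]), 'ang': 32.1, 'circ': array([ 636.5, -187.5]), 'rad': 27.9}
pile_square_c 0.98 [331.5, 229.1, 88.7, 53.9] {'n': 1935, 'z': 0.104, 'rect': array([ 650.2, -180.7]), 'size': array([31.8, 61.8]), 'ang': 29.4, 'circ': array([ 649.5, -180.9]), 'rad': 34.2}
pile_oblong_c 0.85 [330.4, 186.9, 85.1, 40.5] {'n': 2775, 'z': 0.0523, 'rect': array([ 672.6, -168. ]), 'size': array([30.4, 68.9]), 'ang': 30.4, 'circ': array([ 671.4, -168.9]), 'rad': 36.7}
t 11.25 p [ 0.6395 -0.1825  0.2013] th 30.1 w 0.0851 F [ 0.  -0.4 -0.2] tilt [0.0002 0.0003] | turn z 0.11 shift [-0.51  0.28  8.43] before-turn [-0.51  0.28  8.43]
```

>>> {"op": "jog_arm", "data": {"plan": "0 0 0 -0.4 0.28 0 0;0 0 0 0 0 0 0;0 0 0 0 0 2.5 0;0 0 0 0 0 2.5 0;0 0 0 0 0 2 0;0 0 0 0 0 1.4 0;0 0 0 0 0 0 0;0 0 0 0 0 0 0;0 0 0 0 0 0 60;0 0 0 0 0 0 80"}}

```text
time_s: 12.08
position: [0.638, -0.1883, 0.1184]
tool_rot: [[0.866, 0.501, 0.002], [0.501, -0.866, -0.001], [0.001, 0.002, -1.0]]
ft_force: [-0.5, 0.7, 0.8]
grip_width: 0.064
gripper_force: 0.0
```

>>> {"op": "jog_arm", "data": {"plan": "0 0 0 0 0 0 110;0 0 0 0 0 0 255;0 0 0 0 0 0 255;0 0 0 0 0 0 255;0 0 0 0 0 0 255;0 0 0 0 0 0 255;0 0 0 0 0 -0.3 255;0 0 0 0 0 -0.7 255;0 0 0 0 0 -1.5 255;0 0 0 0 0 -2 255"}}

```text
time_s: 12.92
position: [0.6368, -0.1877, 0.1613]
tool_rot: [[0.866, 0.501, -0.003], [0.501, -0.866, 0.001], [-0.002, -0.003, -1.0]]
ft_force: [-0.0, -1.3, -0.5]
grip_width: 0.0556
gripper_force: 32.0
```

```bash
python3 -c "
from h import *
im=cam('wrist');P=cloud(im)
for n in ['pile_round_c','pile_square_c']:
  for o in models.outline_of('wrist',n)[:1]: print(n,round(o['confidence'],2),o['bbox'],top(im,o['region'],P))
go(.5,-.0385,.16,30)"
```

```text
pile_round_c 0.67 [326.9, 334.9, 164.1, 158.0] {'n': 16272, 'z': 0.2007, 'rect': array([ 639.8, -186.3]), 'size': array([47. , 55.6]), 'ang': 21.9, 'circ': array([ 636. , -187.6]), 'rad': 28.2}
pile_square_c 0.7 [328.1, 244.3, 105.7, 81.4] {'n': 4965, 'z': 0.1044, 'rect': array([ 646.7, -182.6]), 'size': array([39.7, 62.1]), 'ang': 28.3, 'circ': array([ 646.5, -182.8]), 'rad': 36.3}
t 13.07 p [ 0.638  -0.1882  0.1633] th 30.0 w 0.0552 F [-0.3 -0.3 -1. ] tilt [0.0017 0.0026] | turn z 0.04 shift [ -4.46 -19.87   0.27] before-turn [ -4.45 -19.87   0.27]
```

>>> {"op": "jog_arm", "data": {"plan": "0 0 0 -0.4 -1.6 0 255;0 0 0 -0.7 -3.3 0 255;0 0 0 -0.7 -3.3 0 255;0 0 0 -0.7 -3.3 0 255;0 0 0 -0.7 -3.3 0 255;0 0 0 -0.7 -3.3 0 255;0 0 0 -0.4 -1.6 0 255;0 0 0 0 0 0 255;0 0 0 0 0 0 255"}}

```text
time_s: 13.82
position: [0.5012, -0.0385, 0.1615]
tool_rot: [[0.865, 0.501, -0.001], [0.501, -0.865, 0.0], [-0.0, -0.0, -1.0]]
ft_force: [-0.1, -0.3, 0.5]
grip_width: 0.0552
gripper_force: 32.1
```

```bash
python3 -c "
from h import *
im=cam('wrist');P=cloud(im)
for n in ['pile_round_c','stock_round_c']:
  for o in models.outline_of('wrist',n)[:2]: print(n,round(o['confidence'],2),o['bbox'],top(im,o['region'],P))
go(.5,-.0385,.066,30)"
```

```text
pile_round_c 0.68 [325.4, 335.2, 162.7, 160.1] {'n': 16259, 'z': 0.2009, 'rect': array([503.4, -36.1]), 'size': array([47.2, 54.7]), 'ang': 35.2, 'circ': array([500.2, -38.5]), 'rad': 28.0}
stock_round_c 0.77 [323.9, 232.8, 71.3, 64.1] {'n': 3049, 'z': 0.0517, 'rect': array([505.1, -34.2]), 'size': array([41.2, 54.9]), 'ang': 30.0, 'circ': array([499.5, -37.6]), 'rad': 27.7}
stock_round_c 0.41 [600.5, 194.6, 78.3, 112.2] {'n': 2711, 'z': 0.1036, 'rect': array([ 621.4, -164.1]), 'size': array([64.4, 20. ]), 'ang': 42.9, 'circ': array([ 626.5, -169.5]), 'rad': 32.3}
t 13.97 p [ 0.5022 -0.0397  0.1614] th 30.0 w 0.0552 F [ 0.1  0.2 -0.8] tilt [-0.0002 -0.0001] | turn z -0.0 shift [-0.13 -0.21  9.54] before-turn [-0.13 -0.21  9.54]
```

>>> {"op": "jog_arm", "data": {"plan": "0 0 0 -0.05 -0.1 1.5 255;0 0 0 0 0 2.5 255;0 0 0 0 0 2.5 255;0 0 0 0 0 1.5 255;0 0 0 0 0 0.8 255;0 0 0 0 0 0.3 255;0 0 0 0 0 0 255;0 0 0 0 0 0 255"}}

```text
time_s: 14.63
position: [0.5013, -0.0387, 0.0715]
tool_rot: [[0.866, 0.5, 0.001], [0.5, -0.866, -0.0], [0.001, 0.001, -1.0]]
ft_force: [0.3, -0.2, -0.6]
grip_width: 0.0553
gripper_force: 32.1
```

```bash
python3 -c "
from h import *
im=cam('wrist');P=cloud(im)
for n in ['pile_round_c']:
  for o in models.outline_of('wrist',n)[:1]: print(n,round(o['confidence'],2),o['bbox'],top(im,o['region'],P))
go(.5,-.0385,.066,30)"
```

```text
pile_round_c 0.64 [322.0, 255.0, 108.7, 63.6] {'n': 1539, 'z': 0.0507, 'rect': array([513.4, -29. ]), 'size': array([22.7, 53.6]), 'ang': 32.4, 'circ': array([504.5, -34.6]), 'rad': 26.8}
t 14.73 p [ 0.5013 -0.0386  0.0717] th 30.0 w 0.0556 F [ 0.3  0.  -1.5] tilt [0.0013 0.0015] | turn z 0.04 shift [-0.11 -0.07  0.57] before-turn [-0.11 -0.07  0.57]
```

>>> {"op": "jog_arm", "data": {"plan": "0 0 0 0 0 0.3 255;0 0 0 0 0 0.1 255;0 0 0 0 0 0.1 255;0 0 0 0 0 0 255;0 0 0 0 0 0 255;0 0 0 0 0 0 255"}}

```text
time_s: 15.23
position: [0.5008, -0.0384, 0.0663]
tool_rot: [[0.866, 0.501, 0.001], [0.501, -0.866, -0.0], [0.0, 0.001, -1.0]]
ft_force: [-0.7, 1.1, 5.8]
grip_width: 0.0552
gripper_force: 32.3
```

>>> {"op": "jog_arm", "data": {"plan": "0 0 0 0 0 0 200;0 0 0 0 0 0 120;0 0 0 0 0 0 60;0 0 0 0 0 0 0;0 0 0 0 0 0 0;0 0 0 0 0 0 0;0 0 0 0 0 -1 0;0 0 0 0 0 -2.5 0;0 0 0 0 0 -3 0;0 0 0 0 0 -2.5 0"}}

```text
time_s: 16.07
position: [0.5006, -0.0383, 0.1573]
tool_rot: [[0.866, 0.501, 0.0], [0.501, -0.866, 0.0], [0.0, 0.0, -1.0]]
ft_force: [0.2, 0.9, 0.7]
grip_width: 0.0852
gripper_force: 0.0
```

>>> {"op": "jog_arm", "data": {"plan": "0 0 1 0 0 0 0;0 0 0 0.7 3.3 0 0;0 0 0 0.7 3.3 0 0;0 0 0 0.7 3.3 0 0;0 0 0 0.7 3.3 0 0;0 0 0 0.7 3.3 0 0;0 0 0 0.7 3.3 0 0;0 0 0 0 0 0 0;0 0 0 0 0 0 0"}}

```text
time_s: 16.82
position: [0.6337, -0.1921, 0.154]
tool_rot: [[0.875, 0.484, -0.002], [0.484, -0.875, 0.001], [-0.001, -0.002, -1.0]]
ft_force: [-0.3, 1.0, -0.8]
grip_width: 0.0854
gripper_force: 0.0
```

```bash
python3 -c "
from h import *
im=cam('wrist');P=cloud(im)
for n in ['pile_square_c','pile_oblong_c']:
  for o in models.outline_of('wrist',n)[:1]: print(n,round(o['confidence'],2),o['bbox'],top(im,o['region'],P))
im=cam('scene','s2');P=cloud(im)
for n in ['pile_round_c','stock_round_c','pile_slim_c','stock_slim_c']:
  for o in models.outline_of('scene',n)[:1]: print(n,round(o['confidence'],2),o['bbox'],top(im,o['region'],P))
go(.637,-.188,.065,29)"
```

```text
pile_oblong_c 0.92 [324.1, 228.3, 105.5, 144.0] {'n': 3975, 'z': 0.0523, 'rect': array([ 640.5, -188.7]), 'size': array([104.3,  68. ]), 'ang': 33.3, 'circ': array([ 640.9, -189.1]), 'rad': 61.5}
pile_round_c 0.67 [313.9, 232.9, 27.1, 34.2] {'n': 367, 'z': 0.1065, 'rect': array([502.1, -39.5]), 'size': array([52.6, 51.3]), 'ang': 58.8, 'circ': array([500.9, -38.4]), 'rad': 27.5}
stock_round_c 0.66 [314.6, 251.7, 27.5, 19.9] {'n': 87, 'z': 0.0502, 'rect': array([511.4, -31.9]), 'size': array([28. , 53.7]), 'ang': 34.9, 'circ': array([503.2, -37.5]), 'rad': 27.0}
pile_slim_c 0.81 [503.7, 297.2, 25.8, 28.9] {'n': 231, 'z': 0.0998, 'rect': array([456.7, 354.9]), 'size': array([37.1, 35.5]), 'ang': 9.6, 'circ': array([456.4, 355.7]), 'rad': 19.1}
stock_slim_c 0.49 [495.3, 310.6, 21.6, 18.3] {'n': 39, 'z': 0.0477, 'rect': array([468.9, 359.1]), 'size': array([11.1, 33.9]), 'ang': 11.0, 'circ': array([463.4, 358. ]), 'rad': 17.0}
t 17.22 p [ 0.6334 -0.1905  0.1562] th 29.1 w 0.0851 F [-0.3  1.1  1. ] tilt [0.0002 0.0002] | turn z 0.07 shift [ 0.44 -0.05  9.12] before-turn [ 0.44 -0.05  9.12]
```

View pics/s2.png

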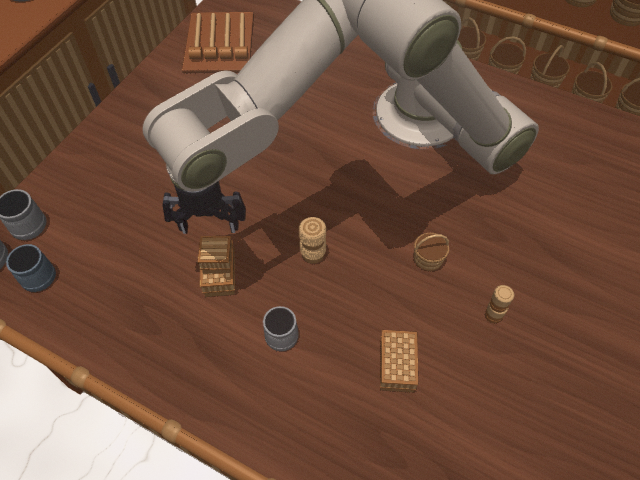

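>>> {"op": "jog_arm", "data": {"plan": "0 0 0 0.4 -0.05 0 0;0 0 0 0 0 0 0;0 0 0 0 0 2.5 0;0 0 0 0 0 2.5 0;0 0 0 0 0 2.5 0;0 0 0 0 0 1.5 0;0 0 0 0 0 0 0;0 0 0 0 0 0 0;0 0 0 0 0 0 40;0 0 0 0 0 0 60"}}

```text
time_s: 18.05
position: [0.6375, -0.1889, 0.0675]
tool_rot: [[0.874, 0.486, 0.003], [0.486, -0.874, -0.001], [0.002, 0.002, -1.0]]
ft_force: [-0.1, -0.9, -0.2]
grip_width: 0.0659
gripper_force: 0.0
```

>>> {"op": "jog_arm", "data": {"plan": "0 0 0 0 0 0 80;0 0 0 0 0 0 255;0 0 0 0 0 0 255;0 0 0 0 0 0 255;0 0 0 0 0 0 255;0 0 0 0 0 0 255;0 0 0 0 0 -0.3 255;0 0 0 0 0 -0.7 255;0 0 0 0 0 -2 255;0 0 0 0 0 -3 255"}}

```text
time_s: 18.88
position: [0.6355, -0.1881, 0.1243]
tool_rot: [[0.874, 0.485, -0.005], [0.485, -0.874, 0.003], [-0.003, -0.005, -1.0]]
ft_force: [0.3, 0.2, -1.0]
grip_width: 0.0619
gripper_force: 33.2
```

>>> {"op": "jog_arm", "data": {"plan": "0 0 0 0 0 -2 255;0 0 0 0 0 -1 255;0 0 0 0 0 0 255;0 0 0 0 0 0 255"}}

```text
time_s: 19.22
position: [0.6365, -0.1885, 0.1552]
tool_rot: [[0.874, 0.485, -0.001], [0.485, -0.874, 0.0], [-0.0, -0.001, -1.0]]
ft_force: [0.2, 0.7, -2.0]
grip_width: 0.0615
gripper_force: 33.2
```

```bash
python3 -c "
from h import *
im=cam('wrist','w3');P=cloud(im)
for n in ['pile_square_c','pile_oblong_c']:
  for o in models.outline_of('wrist',n)[:2]: print(n,round(o['confidence'],2),o['bbox'],top(im,o['region'],P))
go(.479,-.3625,.16,-1.5);go(.479,-.3625,.16)"
```

```text
pile_square_c 0.87 [323.9, 331.4, 188.5, 180.7] {'n': 24818, 'z': 0.1924, 'rect': array([ 638.5, -186.6]), 'size': array([57.3, 62.3]), 'ang': 28.9, 'circ': array([ 639.6, -186. ]), 'rad': 40.4}
pile_oblong_c 0.63 [323.7, 199.5, 95.8, 80.0] {'n': 7204, 'z': 0.0524, 'rect': array([ 661.2, -175.1]), 'size': array([55.2, 68. ]), 'ang': 32.9, 'circ': array([ 661.1, -175.6]), 'rad': 42.8}
t 19.37 p [ 0.6362 -0.1884  0.154 ] th 29.0 w 0.0619 F [ 0.6  0.2 -1.7] tilt [-0.0018 -0.0027] | turn z 30.54 shift [-15.26  17.81  -0.58] before-turn [-22.19   7.59  -0.58]
t 19.37 p [ 0.6362 -0.1884  0.154 ] th 29.0 w 0.0619 F [ 0.6  0.2 -1.7] tilt [-0.0018 -0.0027] | turn z 0.0 shift [-22.19   7.59  -0.58] before-turn [-22.19   7.59  -0.58]
```

View pics/w3.png

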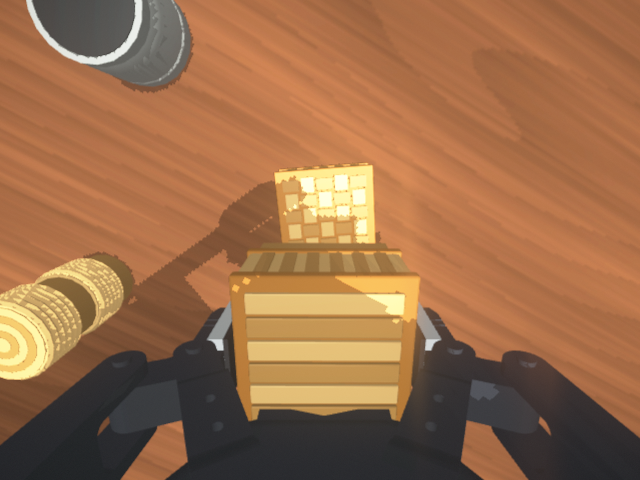

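>>> {"op": "jog_arm", "data": {"plan": "0 0 0 -1.6 0.54 0 255;0 0 0 -3.2 1.1 0 255;0 0 0 -3.2 1.1 0 255;0 0 0 -3.2 1.1 0 255;0 0 0 -3.2 1.1 0 255;0 0 0 -3.2 1.1 0 255;0 0 0 -3.1 1.1 0 255;0 0 0 -1.5 0.54 0 255;0 0 6 0 0 0 255;0 0 6 0 0 0 255"}}

```text
time_s: 20.2
position: [0.4788, -0.3644, 0.1546]
tool_rot: [[0.958, 0.286, -0.001], [0.286, -0.958, 0.002], [-0.001, -0.002, -1.0]]
ft_force: [-0.7, -0.2, -1.0]
grip_width: 0.0617
gripper_force: 33.1
```

>>> {"op": "jog_arm", "data": {"plan": "0 0 6 0 0 0 255;0 0 6 0 0 0 255;0 0 6.5 0 0 0 255;0 0 0 0 0 0 255;0 0 0 0 0 0 255"}}

```text
time_s: 20.62
position: [0.4798, -0.3634, 0.155]
tool_rot: [[1.0, -0.022, -0.001], [-0.022, -1.0, 0.001], [-0.001, -0.001, -1.0]]
ft_force: [-0.4, -0.0, -1.4]
grip_width: 0.0621
gripper_force: 33.1
```

```bash
python3 -c "
from h import *
im=cam('wrist');P=cloud(im)
for n in ['pile_square_c','stock_square_c']:
  for o in models.outline_of('wrist',n)[:2]: print(n,round(o['confidence'],2),o['bbox'],top(im,o['region'],P))
go(.479,-.3625,.063,-1.5)"
```

```text
pile_square_c 0.62 [324.6, 332.2, 189.0, 181.1] {'n': 24737, 'z': 0.1922, 'rect': array([ 481.8, -362.7]), 'size': array([62.2, 57.9]), 'ang': 88.8, 'circ': array([ 483. , -362.8]), 'rad': 40.6}
stock_square_c 0.73 [324.4, 215.9, 87.7, 44.9] {'n': 3290, 'z': 0.0505, 'rect': array([ 495.3, -362.8]), 'size': array([62.1, 28. ]), 'ang': 88.5, 'circ': array([ 495.4, -363. ]), 'rad': 33.1}
t 20.77 p [ 0.4799 -0.3635  0.1555] th -1.3 w 0.062 F [-0.3 -0.1 -0.9] tilt [-0.0004 -0.0005] | turn z 0.18 shift [-0.09 -0.09  9.25] before-turn [-0.09 -0.09  9.25]
```

>>> {"op": "jog_arm", "data": {"plan": "0 0 0 -0.12 0 1.5 255;0 0 0 0 0 2.5 255;0 0 0 0 0 2.5 255;0 0 0 0 0 1.3 255;0 0 0 0 0 0.5 255;0 0 0 0 0 0.2 255;0 0 0 0 0 0 255;0 0 0 0 0 0 255"}}

```text
time_s: 21.43
position: [0.4792, -0.364, 0.0719]
tool_rot: [[1.0, -0.025, 0.001], [-0.025, -1.0, -0.001], [0.001, 0.001, -1.0]]
ft_force: [0.6, 0.2, -1.9]
grip_width: 0.0619
gripper_force: 33.2
```

>>> {"op": "jog_arm", "data": {"plan": "0 0 0 0 0 0.2 255;0 0 0 0 0 0.1 255;0 0 0 0 0 0 255;0 0 0 0 0 0 255"}}

```text
time_s: 21.77
position: [0.4788, -0.3636, 0.068]
tool_rot: [[1.0, -0.025, 0.0], [-0.025, -1.0, -0.0], [0.0, 0.0, -1.0]]
ft_force: [0.3, -0.6, -1.3]
grip_width: 0.0618
gripper_force: 33.2
```

>>> {"op": "jog_arm", "data": {"plan": "0 0 0 0 0 0.15 255;0 0 0 0 0 0.1 255;0 0 0 0 0 0 255;0 0 0 0 0 0 255"}}

```text
time_s: 22.1
position: [0.4789, -0.3637, 0.0655]
tool_rot: [[1.0, -0.026, 0.0], [-0.026, -1.0, -0.0], [0.0, 0.0, -1.0]]
ft_force: [0.1, 0.6, 1.8]
grip_width: 0.062
gripper_force: 33.4
```

>>> {"op": "jog_arm", "data": {"plan": "0 0 0 0 0 0.05 255;0 0 0 0 0 0 120;0 0 0 0 0 0 60;0 0 0 0 0 0 0;0 0 0 0 0 0 0;0 0 0 0 0 0 0;0 0 0 0 0 -1 0;0 0 0 0 0 -2.5 0;0 0 0 0 0 -3 0;0 0 0 0 0 -2.5 0"}}

```text
time_s: 22.93
position: [0.4789, -0.3636, 0.1572]
tool_rot: [[1.0, -0.025, 0.001], [-0.025, -1.0, -0.001], [0.001, 0.001, -1.0]]
ft_force: [-0.4, -0.4, 0.7]
grip_width: 0.0854
gripper_force: 0.0
```

>>> {"op": "jog_arm", "data": {"plan": "0 0 -7 0 0 0 0;0 0 -7 0 0 0 0;0 0 -7 0 0 0 0;0 0 -7 0 0 0 0;0 0 -7 0 0 0 0;0 0 0 0 0 0 0;0 0 0 3.2 -0.8 0 0;0 0 0 3.2 -0.8 0 0;0 0 0 3.2 -0.8 0 0;0 0 0 3.2 -0.8 0 0"}}

```text
time_s: 23.77
position: [0.5686, -0.2651, 0.1554]
tool_rot: [[0.836, 0.548, 0.0], [0.548, -0.836, -0.0], [0.0, 0.0, -1.0]]
ft_force: [0.7, -0.3, -0.4]
grip_width: 0.0855
gripper_force: 0.0
```

>>> {"op": "jog_arm", "data": {"plan": "0 0 0 3.2 -0.8 0 0;0 0 0 3.2 -0.8 0 0;0 0 0 3.2 -0.8 0 0;0 0 0 0 0 0 0;0 0 0 0 0 0 0;0 0 0 0 0 0 0"}}

```text
time_s: 24.27
position: [0.6343, -0.1933, 0.155]
tool_rot: [[0.835, 0.551, -0.0], [0.551, -0.835, -0.0], [-0.0, 0.0, -1.0]]
ft_force: [-1.1, -1.1, 0.7]
grip_width: 0.0851
gripper_force: 0.0
```

```bash
python3 -c "
from h import *
im=cam('wrist');P=cloud(im)
for n in ['pile_oblong_c']:
  for o in models.outline_of('wrist',n)[:1]: print(n,round(o['confidence'],2),o['bbox'],top(im,o['region'],P))
im=cam('scene');P=cloud(im)
for n in ['pile_square_c','stock_square_c','pile_oblong_c']:
  for o in models.outline_of('scene',n)[:1]: print(n,round(o['confidence'],2),o['bbox'],top(im,o['region'],P))
go(.639,-.189,.012,33.5)"
```

```text
pile_oblong_c 0.63 [325.3, 231.4, 99.4, 147.9] {'n': 13460, 'z': 0.0525, 'rect': array([ 639.9, -189.2]), 'size': array([105.8,  68.2]), 'ang': 33.4, 'circ': array([ 639.9, -188.8]), 'rad': 62.3}
pile_oblong_c 0.91 [219.1, 267.6, 33.9, 59.9] {'n': 1078, 'z': 0.0533, 'rect': array([ 642.4, -189.3]), 'size': array([108.1,  67.6]), 'ang': 34.1, 'circ': array([ 641.3, -189.9]), 'rad': 62.1}
t 24.57 p [ 0.6342 -0.1939  0.155 ] th 33.4 w 0.0853 F [-0.2 -0.3  0. ] tilt [0.     0.0001] | turn z -0.05 shift [ 0.67 -0.14 14.3 ] before-turn [ 0.67 -0.14 14.3 ]
```

>>> {"op": "jog_arm", "data": {"plan": "0 0 0 0.7 -0.12 0 0;0 0 0 0 0 0 0;0 0 0 0 0 3 0;0 0 0 0 0 3 0;0 0 0 0 0 3 0;0 0 0 0 0 2.5 0;0 0 0 0 0 1.5 0;0 0 0 0 0 1 0;0 0 0 0 0 0 0;0 0 0 0 0 0 0"}}

```text
time_s: 25.4
position: [0.6401, -0.1883, 0.0153]
tool_rot: [[0.833, 0.553, 0.0], [0.553, -0.833, -0.0], [0.0, 0.0, -1.0]]
ft_force: [-0.2, -1.0, 0.2]
grip_width: 0.0854
gripper_force: 0.0
```

>>> {"op": "jog_arm", "data": {"plan": "0 0 0 0 0 0 40;0 0 0 0 0 0 60;0 0 0 0 0 0 255;0 0 0 0 0 0 255;0 0 0 0 0 0 255;0 0 0 0 0 0 255;0 0 0 0 0 0 255;0 0 0 0 0 -0.5 255;0 0 0 0 0 -1.5 255;0 0 0 0 0 -2.5 255", "grip_force": 40}}

```text
time_s: 26.23
position: [0.6384, -0.1877, 0.0583]
tool_rot: [[0.834, 0.552, -0.005], [0.552, -0.834, 0.002], [-0.003, -0.004, -1.0]]
ft_force: [-1.1, 0.0, -0.8]
grip_width: 0.0675
gripper_force: 45.2
```

>>> {"op": "jog_arm", "data": {"plan": "0 0 0 0 0 -3.5 255;0 0 0 0 0 -3.5 255;0 0 0 0 0 -3.5 255;0 0 0 0 0 -2 255;0 0 0 0 0 0 255;0 0 0 0 0 0 255"}}

```text
time_s: 26.73
position: [0.6397, -0.1882, 0.1858]
tool_rot: [[0.833, 0.553, 0.002], [0.553, -0.833, -0.001], [0.001, 0.002, -1.0]]
ft_force: [-0.5, -0.4, -2.5]
grip_width: 0.0673
gripper_force: 45.4
```

```bash
python3 -c "
from h import *
im=cam('wrist');P=cloud(im)
for n in ['pile_oblong_c']:
  for o in models.outline_of('wrist',n)[:1]: print(n,round(o['confidence'],2),o['bbox'],top(im,o['region'],P))
go(.647,.2285,.19,24.5);go(.647,.2285,.17)"
```

```text
pile_oblong_c 0.74 [322.8, 307.4, 218.9, 227.7] {'n': 41094, 'z': 0.2218, 'rect': array([ 649.9, -180.8]), 'size': array([79.7, 69. ]), 'ang': 33.9, 'circ': array([ 650.6, -180. ]), 'rad': 50.7}
t 26.83 p [ 0.6391 -0.188   0.1833] th 33.5 w 0.067 F [ 0.2 -0.5 -1.2] tilt [-0.0015 -0.0026] | turn z 9.04 shift [ 17.99 -37.57  -0.62] before-turn [ 23.67 -34.28  -0.62]
t 26.83 p [ 0.6391 -0.188   0.1833] th 33.5 w 0.067 F [ 0.2 -0.5 -1.2] tilt [-0.0015 -0.0026] | turn z 0.0 shift [ 23.67 -34.27   1.38] before-turn [ 23.67 -34.27   1.38]
```

>>> {"op": "jog_arm", "data": {"plan": "0 0 4.5 0 0 0 255;0 0 4.5 0 0 0 255;0 0 0 0.75 -1.6 0 255;0 0 0 1.5 -3.1 0 255;0 0 0 1.5 -3.1 0 255;0 0 0 1.5 -3.1 0 255;0 0 0 1.5 -3.1 0 255;0 0 0 1.5 -3.1 0 255;0 0 0 1.5 -3.1 0 255;0 0 0 1.5 -3.1 0 255"}}

```text
time_s: 27.67
position: [0.6443, 0.0729, 0.1833]
tool_rot: [[0.909, 0.417, -0.003], [0.417, -0.909, 0.0], [-0.002, -0.002, -1.0]]
ft_force: [-0.3, 0.1, -0.9]
grip_width: 0.0671
gripper_force: 45.3
```

>>> {"op": "jog_arm", "data": {"plan": "0 0 0 1.5 -3.1 0 255;0 0 0 1.5 -3.1 0 255;0 0 0 1.5 -3.1 0 255;0 0 0 1.5 -3.1 0 255;0 0 0 0.7 -1.6 0 255;0 0 0 0 0 0 255;0 0 0 0 0 0 255"}}

```text
time_s: 28.25
position: [0.6472, 0.2268, 0.1833]
tool_rot: [[0.908, 0.418, -0.003], [0.418, -0.908, -0.001], [-0.003, -0.001, -1.0]]
ft_force: [-0.4, 0.2, -0.7]
grip_width: 0.0674
gripper_force: 45.3
```

```bash
python3 -c "
from h import *
im=cam('wrist');P=cloud(im)
for n in ['pile_oblong_c','stock_oblong_c']:
  for o in models.outline_of('wrist',n)[:2]: print(n,round(o['confidence'],2),o['bbox'],top(im,o['region'],P))
go(.647,.2285,.07,24.5)"
```

```text
pile_oblong_c 0.96 [325.0, 307.2, 217.2, 228.4] {'n': 41024, 'z': 0.2192, 'rect': array([658.4, 232.8]), 'size': array([79.1, 68.7]), 'ang': 24.7, 'circ': array([659.4, 233.4]), 'rad': 50.5}
stock_oblong_c 0.7 [319.6, 180.8, 91.2, 34.4] {'n': 2550, 'z': 0.0522, 'rect': array([685.6, 247.8]), 'size': array([21.5, 68.1]), 'ang': 24.8, 'circ': array([685.6, 247.8]), 'rad': 35.0}
t 28.4 p [0.648  0.2246 0.1843] th 24.5 w 0.0674 F [ 1.4 -1.  -0.4] tilt [-0.0011 -0.0001] | turn z -0.01 shift [ 0.08 -0.4  11.43] before-turn [ 0.08 -0.4  11.43]
```

>>> {"op": "jog_arm", "data": {"plan": "0 0 0 0.15 -0.3 0 255;0 0 0 0 0 2 255;0 0 0 0 0 3 255;0 0 0 0 0 3 255;0 0 0 0 0 1.7 255;0 0 0 0 0 0.8 255;0 0 0 0 0 0.3 255;0 0 0 0 0 0 255;0 0 0 0 0 0 255"}}

```text
time_s: 29.15
position: [0.649, 0.2289, 0.0784]
tool_rot: [[0.91, 0.415, 0.002], [0.415, -0.91, 0.0], [0.002, 0.001, -1.0]]
ft_force: [0.1, -0.0, -1.1]
grip_width: 0.0674
gripper_force: 45.3
```

>>> {"op": "jog_arm", "data": {"plan": "0 0 0 0 0 0.15 255;0 0 0 0 0 0.1 255;0 0 0 0 0 0 255;0 0 0 0 0 0 255"}}

```text
time_s: 29.48
position: [0.6483, 0.229, 0.0747]
tool_rot: [[0.91, 0.415, 0.001], [0.415, -0.91, 0.0], [0.001, 0.0, -1.0]]
ft_force: [-0.3, 0.1, -0.8]
grip_width: 0.0677
gripper_force: 45.3
```

```bash
python3 -c "
from h import *
im=cam('scene','s3');P=cloud(im)
for n in ['pile_oblong_c','stock_oblong_c']:
  for o in models.outline_of('scene',n)[:1]: print(n,round(o['confidence'],2),o['bbox'],top(im,o['region'],P))
go(.647,.2285,.069,24.5)"
```

```text
pile_oblong_c 0.73 [402.8, 349.6, 41.5, 64.6] {'n': 828, 'z': 0.1111, 'rect': array([652.1, 230.2]), 'size': array([99.2, 66.5]), 'ang': 23.5, 'circ': array([651.7, 229. ]), 'rad': 58.5}
stock_oblong_c 0.58 [397.4, 376.1, 42.9, 31.5] {'n': 134, 'z': 0.0516, 'rect': array([693.8, 240.8]), 'size': array([76.3, 35.6]), 'ang': 85.2, 'circ': array([678.7, 242. ]), 'rad': 38.2}
t 29.63 p [0.6482 0.229  0.0745] th 24.5 w 0.0675 F [ 0.9  0.4 -1.2] tilt [0.0003 0.0001] | turn z 0.04 shift [-0.13 -0.01  0.55] before-turn [-0.13 -0.01  0.55]
```

View pics/s3.png

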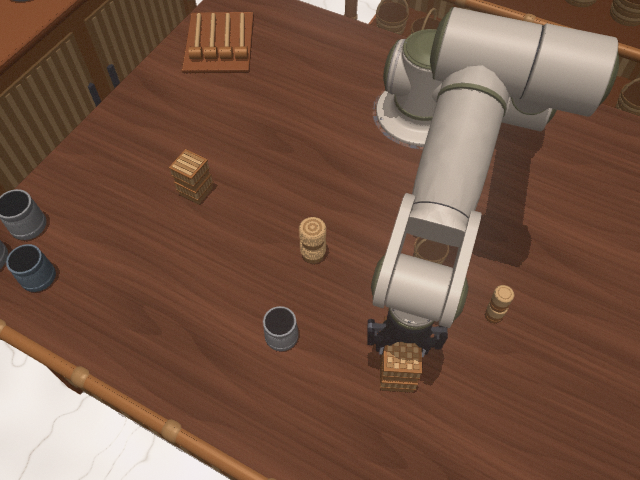

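The oblong (402,350) hovers about 5 mm over its mate. The square stack (190,175), round stack (312,240) and slim stack (500,302) look sound.

>>> {"op": "jog_arm", "data": {"plan": "0 0 0 -0.05 0 0.25 255;0 0 0 0 0 0.15 255;0 0 0 0 0 0.05 255;0 0 0 0 0 0 255;0 0 0 0 0 0 255"}}

```text
time_s: 30.05
position: [0.6478, 0.2287, 0.0706]
tool_rot: [[0.91, 0.415, 0.001], [0.415, -0.91, -0.0], [0.001, 0.0, -1.0]]
ft_force: [-2.9, 0.2, 4.5]
grip_width: 0.0673
gripper_force: 45.9
```

>>> {"op": "jog_arm", "data": {"plan": "0 0 0 0 0 0 150;0 0 0 0 0 0 60;0 0 0 0 0 0 0;0 0 0 0 0 0 0;0 0 0 0 0 0 0;0 0 0 0 0 0 0;0 0 0 0 0 -1 0;0 0 0 0 0 -2.5 0;0 0 0 0 0 -3.5 0;0 0 0 0 0 -3.5 0"}}

```text
time_s: 30.88
position: [0.6473, 0.2287, 0.1763]
tool_rot: [[0.91, 0.415, -0.001], [0.415, -0.91, -0.0], [-0.001, -0.0, -1.0]]
ft_force: [-0.3, -0.9, 1.0]
grip_width: 0.0853
gripper_force: 0.0
```

>>> {"op": "jog_arm", "data": {"plan": "0 0 0 -3.5 0 -1 0;0 0 0 -3.5 0 0 0;0 0 0 -3.5 0 0 0;0 0 0 -3.5 0 0 0;0 0 0 -3.5 0 0 0;0 0 0 0 0 0 0;0 0 0 0 0 0 0;0 0 0 0 0 0 0"}}

```text
time_s: 31.55
position: [0.4895, 0.1562, 0.1858]
tool_rot: [[0.91, 0.415, 0.002], [0.415, -0.91, 0.0], [0.002, 0.001, -1.0]]
ft_force: [0.9, -0.2, -0.2]
grip_width: 0.0853
gripper_force: 0.0
```

```bash
python3 -c "
from h import *
for c in ['scene','top']:
  im=cam(c,c+'9');P=cloud(im);print(c)
  for n in ['pile_oblong_c','pile_square_c','pile_round_c','pile_slim_c','jar_c','basket_c']:
    for o in models.outline_of(c,n)[:2]:
      if o['confidence']>.4: print(n,round(o['confidence'],2),top(im,o['region'],P))
go(0,0,0)"
```

```text
scene
pile_oblong_c 0.61 {'n': 1628, 'z': 0.107, 'rect': array([647.8, 228.3]), 'size': array([107.2,  66.9]), 'ang': 25.0, 'circ': array([647.8, 227.6]), 'rad': 61.4}
pile_square_c 0.83 {'n': 485, 'z': 0.103, 'rect': array([ 479.9, -362.3]), 'size': array([63.4, 63.5]), 'ang': 89.5, 'circ': array([ 480.1, -360.6]), 'rad': 41.1}
pile_round_c 0.93 {'n': 351, 'z': 0.1062, 'rect': array([501.8, -37.9]), 'size': array([50.6, 51.1]), 'ang': 27.7, 'circ': array([502.3, -38.1]), 'rad': 26.7}
pile_slim_c 0.89 {'n': 205, 'z': 0.0997, 'rect': array([456.9, 355.9]), 'size': array([38. , 34.5]), 'ang': 5.1, 'circ': array([457., 355.]), 'rad': 19.4}
jar_c 0.93 {'n': 645, 'z': 0.0741, 'rect': array([702.4,  -1.6]), 'size': array([61.4, 62. ]), 'ang': 33.0, 'circ': array([702.6,  -1. ]), 'rad': 32.6}
basket_c 0.59 {'n': 18, 'z': 0.0708, 'rect': array([393. , 184.9]), 'size': array([ 6.2, 64.5]), 'ang': 38.7, 'circ': array([395.1, 186.6]), 'rad': 32.2}
top
pile_oblong_c 0.64 {'n': 837, 'z': 0.1075, 'rect': array([644.5, 227.5]), 'size': array([105.6,  67.8]), 'ang': 24.8, 'circ': array([644.8, 226.2]), 'rad': 60.6}
pile_square_c 0.78 {'n': 503, 'z': 0.1038, 'rect': array([ 476.7, -362.5]), 'size': array([61.3, 61.8]), 'ang': 88.3, 'circ': array([ 475.8, -361.6]), 'rad': 41.8}
pile_round_c 0.9 {'n': 307, 'z': 0.1069, 'rect': array([497.6, -39.7]), 'size': array([51.8, 51. ]), 'ang': 45.1, 'circ': array([498.1, -39.1]), 'rad': 27.2}
pile_slim_c 0.75 {'n': 155, 'z': 0.1, 'rect': array([452.2, 353.3]), 'size': array([34.2, 33.9]), 'ang': 34.8, 'circ': array([452.2, 354.2]), 'rad': 18.1}
jar_c 0.89 {'n': 370, 'z': 0.0746, 'rect': array([698.3,  -0.9]), 'size': array([60.3, 62. ]), 'ang': 22.6, 'circ': array([698.2,  -1.9]), 'rad': 31.9}
t 32.25 p [0.4886 0.1561 0.1848] th 24.5 w 0.0852 F [-0.5  1.   0.4] tilt [0.0001 0.    ] | turn z 0.0 shift [-50.93  -6.09  18.48] before-turn [-50.93  -6.09  18.48]
```

View pics/scene9.png

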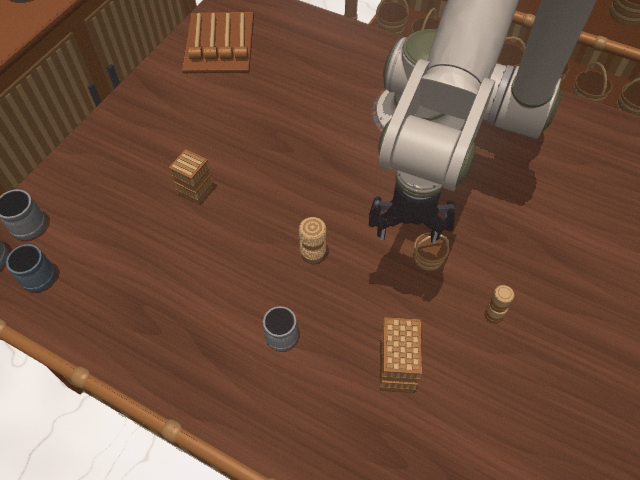

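All four stacks stand (oblong 402,350; square 190,175; round 312,240; slim 500,302). They sit within about 3 mm of where their mates stood, with the jar and basket in place.

```bash
python3 -c "
from rig import job
print(job.close_job())"
```

```text
the job is handed in; nothing more can be done
None
```

The pile is apart and all four boxes stand on their matching display boxes, within about 3 mm of centre by the final camera check, with the jar and basket still in place; the job is handed in, but it returned no verdict.

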